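# Seat the back panel in a round mirror frame and turn its buttons over it

## Task

The turned mirror frame lies face down on the mat with its round back panel left lying across the rim of the rebate. With the fingertips only, gently nudge the panel across the rim until it drops flat into the rebate, then push both wooden turn-buttons round over its edge so that they point at its middle and hold it in. Nothing is to be gripped or picked up: leave the frame lying where it is and leave the other things on the bench alone.

Things in the scene. Friction and masses are not known exactly. Their poses are not given: they have to be found in the camera images.
- panel: Round plywood back panel, 100 mm across, 6 mm thick, 40 to 80 g, loose. Origin: centre of its underside, z up. It starts flat on the frame's back, its middle 38 to 50 mm from the rebate's middle. Pushed on its edge toward the middle it slides flat to about 12 mm from it, then its leading edge dips and, pushed on, it drops in. Seated, its top is 1 mm below the frame's back.
- frame: Round turned wooden mirror frame, 200 mm across, 22 mm high, 0.7 kg, lying loose and face down on a thin rubber mat (220 mm square, top at z = 0.003), at any yaw. Origin: centre of its underside, z up; its flat back faces up. Frame y: from turn-button b to a; the panel starts on the +x side; a flat wire hanger 3 mm high sits on the back at the -x side, 74 to 92 mm from the middle.
- rebate (a point): Centre of the floor of the rebate, the round recess in the middle of the frame's back, 103 mm across and 7 mm deep; its grey floor (the back of the mirror) is 15 mm above the frame's underside. The seated panel's origin lies here.
- button_a (a joint): Turn-button a: dark wooden bar on the frame's back, 9 mm high, 15 mm wide at its screw, 11 mm at its tip, screw at frame (0, +66 mm). 0: points along frame -x, clear of the rebate; grows anticlockwise from above; 1.57: points at the middle. Range -1.0 to 2.2, starts at -0.8 to 0.25. No spring: 1.5 N at 20 mm from the screw turns it and it stays. An unseated panel blocks it.
- button_b (a joint): Turn-button b: mirror image of a, screw at frame (0, -66 mm). 0: points along frame -x; grows clockwise from above; 1.57: points at the middle of the rebate. Otherwise as a.
- button_a_screw (a point): Head of the screw that turn-button a turns on, about 11 mm above the frame's back.
- button_b_screw (a point): Head of the screw that turn-button b turns on, about 11 mm above the frame's back.
- button_a_tip (a point): Middle of the upper edge of turn-button a's free end, about 10 mm above the frame's back, 30 mm from its screw (the bar reaches 13 mm the other way).
- button_b_tip (a point): The same point of turn-button b.
- lamp_head (a point): Underside of the head of the desk lamp, a fixed obstacle high over the left half of the bench: its head takes up about 100 mm to each side of this point and 200 mm above it, its arm runs on from there to the far left. The arm must not run into it when it swings across: keep it drawn in (within 0.45 m of the base axis) until it is past the lamp.
- screwdriver: Bystander: short screwdriver with a dark handle, 188 mm long, 25 mm high, lying along its own y (handle at +y). Origin at the middle of its underside. Loose; leave it alone.
- wax_tin: Bystander: open round tin of wax, 66 mm across, 28 mm high. Origin at the centre of its underside. Loose; leave it alone.
- sand_block: Bystander: sanding block wrapped in abrasive, 64 x 92 x 25 mm (long along its y). Origin at the centre of its underside. Loose; leave it alone.
- pencil: Bystander: pencil 168 mm long, lying about along its own x. Origin at the middle of its underside. Loose; leave it alone.

How it is judged:
On the way, in this order (a step that is already met when the one before it is completed fails the run):
1. the panel lies flat in the rebate, pushed there across the rim (z of panel in the frame of frame below 0.0167 m and horizontal distance between panel and frame below 0.004 m and angle between panel's own z axis and vertical below 0.05 rad), for 0.2 s.
2. both turn-buttons are turned over the panel (horizontal distance between each of button_a_tip, button_b_tip and frame below 0.044 m), for 0.2 s.
At the end, for the whole second after the job is handed in: Panel flat in the rebate (underside within 1.7 mm of its floor, centred within 4 mm, tilt under 0.05 rad); both turn-button tips within 44 mm of the frame's middle, so at least 6 mm in over the panel's edge; panel and frame at rest, frame flat on the mat (all of step 1 and all of step 2 and linear speed of each of panel, frame below 0.02 m/s and height (world z) of frame below 0.007 m and angle between frame's own z axis and vertical below 0.03 rad); the robot touches nothing.
It fails at once if the panel was lifted (more than 10 mm above the frame's back) (z of panel in the frame of frame above 0.032 m).
It fails at once if the frame was lifted (more than 10 mm) (height (world z) of frame above 0.013 m).
It fails at once if the frame was shoved along (more than 30 mm) (distance of frame from where it was at the start of the episode above 0.03 m).
It fails at once if the panel was pushed roughly (more than 25 N) (contact force between the fingers and panel above 25 N).
It fails at once if one of the other things (screwdriver, tin, sanding block, pencil) was moved more than 20 mm (distance of any of screwdriver, wax_tin, sand_block, pencil from where it was at the start of the episode above 0.02 m).
It also fails if it takes over 58 s, if anything falls off the work surface, if the arm or the gripper's body presses on something with over 40 N, if the wrist force passes 120 N, or if a joint passes its speed limit or range.

## Robot

A 6-joint arm with a two-finger parallel gripper is mounted at the origin on a cart in front of the work surface, level with it; the furniture and walls round the work are solid. World frame = base frame: x ahead of the robot, y to its left, z up, the work surface at z = 0. Lengths are in m, angles in rad, forces in N, time in s.
With the tool pointing down it reaches from about 0.35 to 0.85 m from the base axis. Payload 8.1 kg.
Tool frame: the origin (TCP) lies midway between the tips of the shut fingers; the grasp point (between the pads) lies 19 mm behind it; y points along the fingers, x is the direction in which the jaws open and shut, and the axes are right-handed (so a half turn about y gives the same grasp; the last joint's range is limited). The gripper opens to 93 mm and grips with 3 to 60 N. Pads are 15 mm wide; open, the fingers measure 128 mm over their backs; the gripper's body (75 mm by 188 mm) begins 65 mm behind the grasp point.
Start: joints at [1.172, 0.13, 1.488, -0, 1.523, -0.085], TCP at [0.185, 0.571, 0.219] pointing down, gripper open.
Joint ranges: [-2.96, 2.96], [-0.89, 2.26], [0.02, 2.5], [-1.34, 4.48], [0, 2.73], [-2.66, 2.66]. Speed limits (rad/s): [2.39, 2.39, 2.79, 3.14, 3.14, 3.14].

## Interface

Orientations are given as a unit quaternion [x, y, z, w].
In Python, from station import sensors, snapshot, camera_model, job, spot_in, spot_point gives the robot as it stands.
- The arm moves only by the shell command python3 -m creep 'ROWS'. ROWS is JSON, a list that holds one entry, the list of rows, each a list of 7 numbers: the turn, a rotation vector about the world's x, y, z in rad, then the shift along the world's x, y, z in mm, then the opening, from 0 (shut) to 1 (fully open). In form: [[[ax, ay, az, x, y, z, fingers], ...]]. A call has 1 to 20 rows; each row is the pose to reach, as a shift and turn from the pose measured when the call began; what a row does not reach only later rows make up. A row lasts 1/12 s, in which the tool goes at most 41.7 mm and 7.16 degrees, less where a joint would pass 70% of its speed; a pose out of reach is approached as far as the arm can. A call with a gripper value outside its range is refused whole. The fingers move at their own pace and stop on an object; the grip force is fixed at half the most. Time passes only in rows, so rows that repeat a pose let the fingers close. It gives the time, the measured TCP pose, the force and the opening at its end, in the units of the state.
- sensors.observe(): the state, without advancing time (a new reading comes with each control period).
- snapshot(name): name is "side" or "top" or "wrist"; returns the picture (400x640x3 uint8, blue, green, red); there is no depth.
- camera_model(name): a dict with "intrinsics" (3x3 intrinsics, pixels), "rvec" (rotation vector, rad) and "tvec" (3), from world to camera coordinates, as OpenCV has them. Camera axes: x right, y down, z forward; pixel columns grow to the right and rows downward; lengths in m; the calibration is good to about 2 mm. A picture is of the moment at which its call begins: read the wrist's pose just before it. camera_model takes no time and is no camera call; for the wrist camera it gives the pose at the moment of the call.
- job.hand_in(): hands the job in, once; it reports no verdict.
Trained networks look in the newest picture that a camera, given by its name, has taken for a name from the list of things; names that differ only in an ending like _2 or _b are one class to them, and where a whole thing is asked for, a point or a joint stands for the part that bears it (a point fixed in the world has none). Each returns a list of dicts, best first, with "score" (0 to 1); they miss things now and then, are a little off and sometimes report something else, mostly with a low value. They report only what shows in the picture. A call takes as long as a camera call.
- spot_in(query, camera): "box" ([centre column, centre row, width, height] in pixels, round what is visible of it).
- spot_point(query, camera): "pixel" ([column, row] in pixels: a listed point, or the origin of a listed thing).
The state is a dict: "time": time; "joint_pos": joint angles; "joint_velocities": joint speeds; "effort": joint torques, N m; "ee_pos": TCP position; "ee_rot": TCP orientation; "wrist_force": force on the tool from outside, world axes, zero at the start; "moment": the same for the moment, N m; "gripper_width": finger opening in m.
Only numpy, scipy, OpenCV 4.12 (cv2) and the standard library are available. Lean on these libraries where they do the work, as an engineer would, in place of code of your own. Each camera call takes 0.05 s, during which the arm holds its last target.

## Working session

There is one attempt and no reset: what is moved stays moved. The work goes in short steps, Python scripts to look and compute and a shell command to move; the robot and the scene stay as the last step left them, time stands still between calls to the robot, and variables do not carry over. Pictures are saved under pics/ and viewed, and the job is handed in when it is done.

```bash
ls; mkdir -p pics
python3 - <<'E'
from station import *
import cv2
s=sensors.observe()
print(s['time'],s['ee_pos'],s['ee_rot'],s['gripper_width'])
for n in ("top","side"):
    cv2.imwrite(f"pics/{n}0.png",snapshot(n))
    m=camera_model(n);R=cv2.Rodrigues(m['rvec'])[0] if 0 else None
    print(n,m)
    for q in ["frame","panel","rebate","button_a_screw","button_a_tip","lamp_head"]:
        print(q,[(d['score'],d['pixel']) for d in spot_point(q,n)][:4])
E
```

```text
pics
0.0 [0.18492667 0.57017676 0.21757315] [ 0.57231724  0.41516885 -0.41630629 -0.57164401] 0.09285370090103974
top {'intrinsics': array([[399.54832548,   0.        , 318.68265103],
       [  0.        , 399.54832548, 193.978486  ],
       [  0.        ,   0.        ,   1.        ]]), 'rvec': array([ 2.13023537, -2.18890207,  0.1161242 ]), 'tvec': array([0.01436172, 0.55794553, 1.3743554 ])}
frame [(0.85, [406.6, 203.0])]
panel [(0.71, [418.1, 193.2])]
rebate [(0.8, [405.8, 207.3])]
button_a_screw [(0.7, [364.1, 147.8]), (0.45, [426.8, 212.1]), (0.36, [394.7, 194.4])]
button_a_tip [(0.43, [388.7, 198.6])]
lamp_head [(0.51, [396.6, 146.3]), (0.35, [361.4, 151.2])]
side {'intrinsics': array([[507.10701767,   0.        , 320.53964422],
       [  0.        , 507.10701767, 195.11545035],
       [  0.        ,   0.        ,   1.        ]]), 'rvec': array([ 2.06593124, -0.13351172,  0.07237668]), 'tvec': array([-0.5384228 ,  0.25108457,  1.9967012 ])}
frame [(0.61, [328.9, 303.2])]
panel [(0.77, [335.6, 296.4])]
rebate [(0.66, [324.4, 296.2])]
button_a_screw [(0.39, [332.2, 279.7]), (0.28, [328.8, 303.4])]
button_a_tip [(0.56, [324.7, 280.0]), (0.52, [319.6, 303.6])]
lamp_head [(0.94, [326.2, 107.7])]
```

View pics/top0.png

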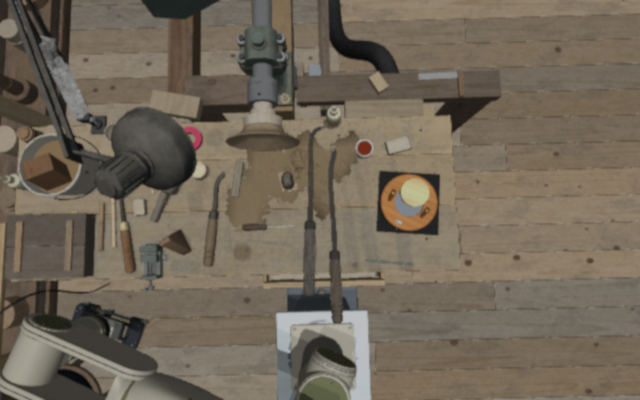

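View pics/side0.png

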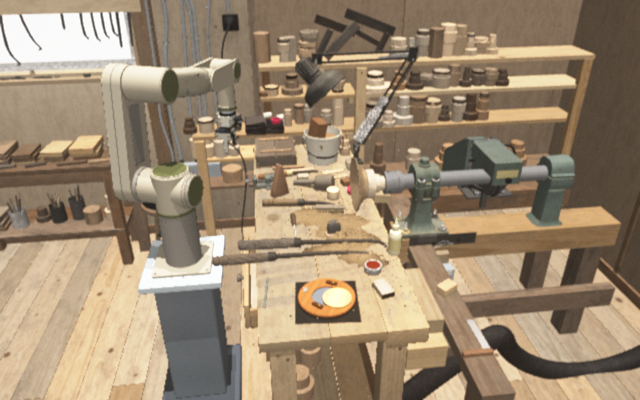

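```bash
cat > h.py <<'E'
from station import *
import numpy as np, cv2
from scipy.spatial.transform import Rotation as Ro
def model(n):
    m=camera_model(n); return m['intrinsics'],cv2.Rodrigues(np.array(m['rvec']))[0],np.array(m['tvec'])
def back(m,px,z):
    K,R,t=m; d=R.T@np.linalg.solve(K,np.array([px[0],px[1],1.])); c=-R.T@t
    return c+d*(z-c[2])/d[2]
def proj(m,P):
    K,R,t=m; q=(R@np.atleast_2d(P).T).T+t; q=q@K.T; return q[:,:2]/q[:,2:]
E
python3 - <<'E'
from h import *
m=model('top')
for n,p,z in [('frame',(406.6,203),.003),('rebate',(405.8,207.3),.018),('panel',(414.5,192),.031),('hangerside?',(403,207),.025),('tin',(364,148),.028),('block',(398,145),.025),('pencil',(390,262),.0),('btn1',(391,195),.03),('btn2',(427,212),.03)]:
    print(n,back(m,p,z).round(3))
A=model('side');
for z in (.3,.4,.5,.6): print(back(A,(326,108),z).round(3), proj(m,back(A,(326,108),z)))
s=sensors.observe(); print(Ro.from_quat(s['ee_rot']).as_matrix().round(3))
w=model('wrist'); print('cam',-w[1].T@w[2], w[1].round(2),w[0])
im=snapshot('top'); cv2.imwrite('pics/topc.png',cv2.resize(im[125:285,340:470],None,fx=4.5,fy=3.7*1.0 if 0 else 3.7))
cv2.imwrite('pics/topc.png',cv2.resize(im[130:280,340:490],None,fx=4,fy=4,interpolation=cv2.INTER_CUBIC))
im=snapshot('side'); cv2.imwrite('pics/sidec.png',cv2.resize(im[230:330,250:410],None,fx=5,fy=5,interpolation=cv2.INTER_CUBIC))
E
```

```text
frame [ 0.52  -0.314  0.003]
rebate [ 0.504 -0.307  0.018]
panel [ 0.556 -0.338  0.031]
hangerside? [ 0.505 -0.296  0.025]
tin [ 0.719 -0.167  0.028]
block [ 0.728 -0.289  0.025]
pencil [ 0.314 -0.246  0.   ]
btn1 [ 0.548 -0.255  0.03 ]
btn2 [ 0.484 -0.378  0.03 ]
[0.681 0.847 0.3  ] [[ 24.19224545 149.52243034]]
[0.641 0.557 0.4  ] [[105.12235517 152.69461568]]
[0.601 0.266 0.5  ] [[204.04084169 156.57188426]]
[ 0.562 -0.024  0.6  ] [[327.69499537 161.41870696]]
[[ 0.309 -0.    -0.951]
 [ 0.951  0.     0.309]
 [ 0.    -1.     0.   ]]
cam [0.11641858 0.59337659 0.38475511] [[ 0.31  0.95  0.  ]
 [ 0.92 -0.3   0.26]
 [ 0.25 -0.08 -0.96]] [[314.06112889   0.         322.26753457]
 [  0.         314.06112889 200.46334454]
 [  0.           0.           1.        ]]
```

View pics/topc.png

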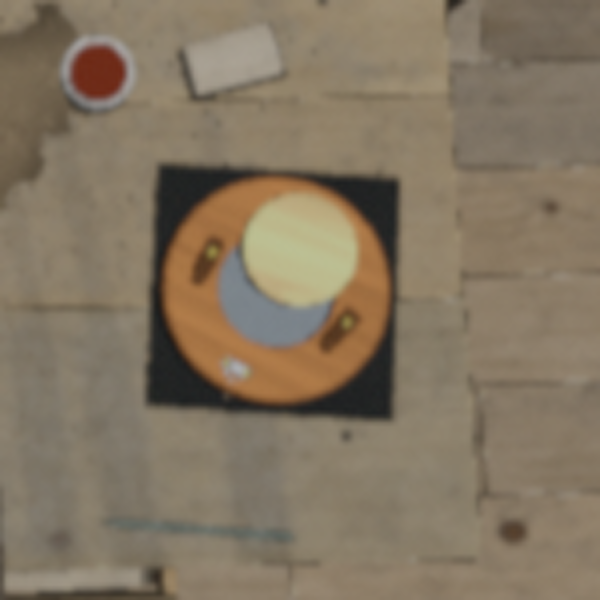

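View pics/sidec.png

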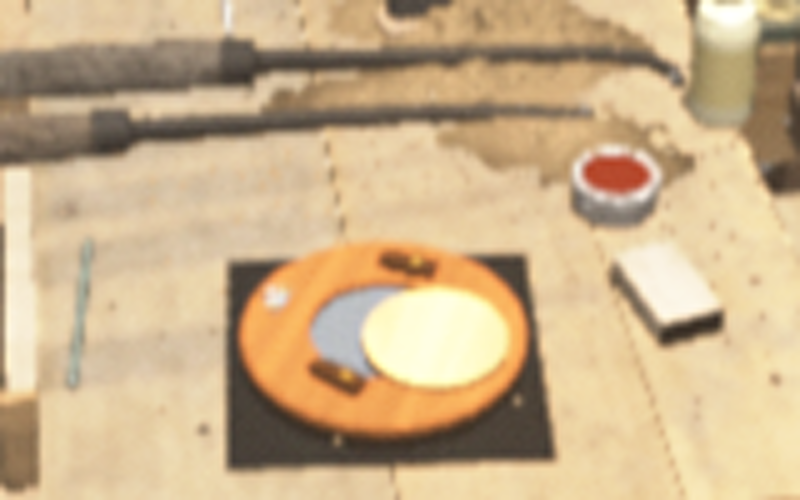

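Run:
```python
import numpy as np
s=np.array([185,570])
for a in np.arange(68,-36,-5.5):
    p=415*np.array([np.cos(np.radians(a)),np.sin(np.radians(a))]); print(round(a,1),(p-s).round())
```

```text
68.0 [ -30. -185.]
62.5 [   7. -202.]
57.0 [  41. -222.]
51.5 [  73. -245.]
46.0 [ 103. -271.]
40.5 [ 131. -300.]
35.0 [ 155. -332.]
29.5 [ 176. -366.]
24.0 [ 194. -401.]
18.5 [ 209. -438.]
13.0 [ 219. -477.]
7.5 [ 226. -516.]
2.0 [ 230. -556.]
-3.5 [ 229. -595.]
-9.0 [ 225. -635.]
-14.5 [ 217. -674.]
-20.0 [ 205. -712.]
-25.5 [ 190. -749.]
-31.0 [ 171. -784.]
```

```bash
python3 -m creep '[[[0,0,0,-8,-37,0,0.43],[0,0,0,-15,-77,0,0.43],[0,0,0,-22,-117,0,0.43],[0,0,0,-28,-155,0,0.43],[0,0,0,-30,-185,0,0.43],[0,0,0,7,-202,0,0.43],[0,0,0,41,-222,0,0.43],[0,0,0,73,-245,0,0.43],[0,0,0,103,-271,0,0.43],[0,0,0,131,-300,0,0.43],[0,0,0,155,-332,0,0.43],[0,0,0,176,-366,0,0.43],[0,0,0,194,-401,0,0.43],[0,0,0,209,-438,0,0.43],[0,0,0,219,-477,0,0.43],[0,0,0,226,-516,0,0.43],[0,0,0,230,-556,0,0.43]]]'
```

```text
time: 2.22
ee_pos: [0.4155, 0.0128, 0.2189]
ee_rot: [0.572, 0.416, -0.415, -0.572]
wrist_force: [0.7, 0.0, 0.5]
gripper_width: 0.0402
```

```bash
python3 -m creep '[[[0,0,0,2,-40,0,0.43],[0,0,0,4,-80,0,0.43],[0,0,0,6,-120,0,0.43],[0,0,0,8,-160,0,0.43],[0,0,0,10,-200,0,0.43],[0,0,0,12,-240,0,0.43],[0,0,0,14,-278,0,0.43],[0,0,0,15,-290,0,0.43],[0,0,0,15,-290,0,0.43],[0,0,0,15,-290,0,0.43]]]'
python3 - <<'E'
from h import *
m=model('wrist'); im=snapshot('wrist'); cv2.imwrite('pics/w1.png',im)
Z={'frame':.003,'rebate':.018,'panel':.025,'button_a_screw':.036,'button_a_tip':.035}
for q,z in Z.items():
    print(q,[(d['score'],np.round(d['pixel'],1),back(m,d['pixel'],z).round(4)) for d in spot_point(q,'wrist')][:4])
s=sensors.observe(); print(s['time'],s['ee_pos'],s['joint_velocities'].round(3) if hasattr(s['joint_velocities'],'round') else s['joint_velocities'])
E
```

```text
time: 3.05
ee_pos: [0.4303, -0.2771, 0.2187]
ee_rot: [-0.572, -0.416, 0.415, 0.573]
wrist_force: [0.5, -0.3, -0.4]
gripper_width: 0.04
frame [(0.89, array([315.4, 250. ]), array([ 0.5217, -0.3158,  0.003 ]))]
rebate [(0.78, array([312.6, 253.5]), array([ 0.5189, -0.3183,  0.018 ]))]
panel [(0.71, array([306. , 286.3]), array([ 0.5566, -0.3397,  0.025 ]))]
button_a_screw [(0.56, array([314.9, 248.8]), array([ 0.5062, -0.3106,  0.036 ]))]
button_a_tip []
3.35 [ 0.4308468  -0.27608146  0.21919421] [-0.004  0.003 -0.002  0.    -0.002 -0.002]
```

View pics/w1.png

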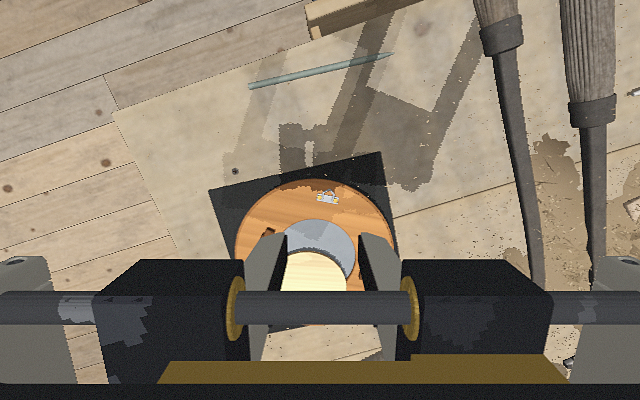

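```bash
python3 -m creep '[[[0,0,-0.08,35,-17,0,0.43],[0,0,-0.17,71,-35,0,0.43],[0,0,-0.17,108,-54,0,0.43],[0,0,-0.17,144,-72,0,0.43],[0,0,-0.17,180,-90,0,0.43],[0,0,-0.17,190,-95,0,0.43],[0,0,-0.17,190,-95,0,0.43],[0,0,-0.17,190,-95,0,0.43]]]'
python3 - <<'E'
from h import *
m=model('wrist'); im=snapshot('wrist'); cv2.imwrite('pics/w2.png',im)
Z={'frame':.003,'rebate':.018,'panel':.025,'button_a_screw':.036,'button_a_tip':.035}
for q,z in Z.items():
    print(q,[(d['score'],np.round(d['pixel'],1),back(m,d['pixel'],z).round(4)) for d in spot_point(q,'wrist')][:4])
s=sensors.observe(); print(s['time'],s['ee_pos'])
E
```

```text
time: 4.02
ee_pos: [0.6211, -0.3702, 0.2181]
ee_rot: [-0.604, -0.367, 0.366, 0.605]
wrist_force: [0.3, 0.1, 0.0]
gripper_width: 0.04
frame [(0.98, array([322.4,  78.4]), array([ 0.5214, -0.3175,  0.003 ]))]
rebate [(0.72, array([392.8,  51.9]), array([ 0.5341, -0.2391,  0.018 ])), (0.69, array([322.4,  77.9]), array([ 0.5224, -0.318 ,  0.018 ]))]
panel [(0.8, array([320.9, 116.5]), array([ 0.5577, -0.3383,  0.025 ])), (0.32, array([324. ,  79.7]), array([ 0.5254, -0.3177,  0.025 ]))]
button_a_screw [(0.95, array([386.6,  77.6]), array([ 0.5546, -0.2597,  0.036 ]))]
button_a_tip [(0.82, array([394.1,  50.9]), array([ 0.5349, -0.2421,  0.035 ]))]
4.3167 [ 0.62039235 -0.37085406  0.22050863]
```

View pics/w2.png

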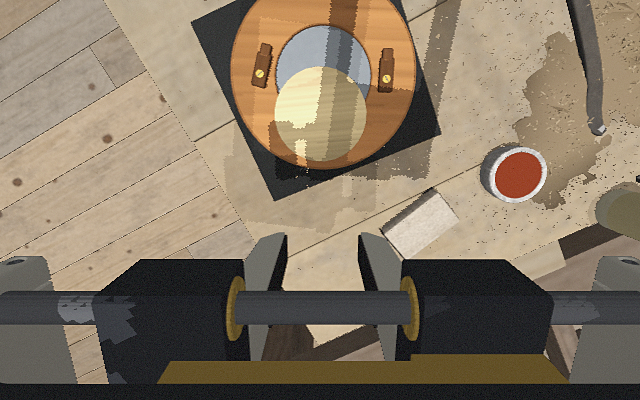

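Run:
```python
from h import *
im=cv2.imread('pics/w2.png'); cv2.imwrite('pics/w2c.png',cv2.resize(im[0:200,190:440],None,fx=3,fy=3,interpolation=cv2.INTER_CUBIC))
m=model('wrist')
a=back(m,(386.2,78.),.036);b=back(m,(260,73.5),.036); ta=back(m,(388,49),.035);tb=back(m,(265,44.5),.035)
print(a,b,(a+b)/2,np.linalg.norm(a-b)); y=(a-b)[:2]/np.linalg.norm(a-b); x=np.array([y[1],-y[0]]); print(x,y,np.degrees(np.arctan2(x[1],x[0])))
c=((a+b)/2)[:2]
for p in (ta,tb,back(m,(320.9,116.5),.025),(.6204,-.3708,0),back(m,(420,225),.025),back(m,(405,248),.025)): print(p, x@(p[:2]-c),y@(p[:2]-c))
print(Ro.from_quat(sensors.observe()['ee_rot']).as_matrix().round(3))
```

```text
[ 0.55465828 -0.26060175  0.036     ] [ 0.48972692 -0.37522431  0.036     ] [ 0.5221926  -0.31791303  0.036     ] 0.13173614536184464
[ 0.87009195 -0.49288945] [0.49288945 0.87009195] -29.530674108836056
[ 0.53015261 -0.24717658  0.035     ] -0.02793930656744053 0.06547061847062699
[ 0.4680895  -0.35671057  0.035     ] -0.027951769924444272 -0.06042427348378952
[ 0.55748559 -0.33920829  0.025     ] 0.04120436212569434 -0.0011332962279192275
(0.6204, -0.3708, 0) 0.1115168992565462 0.0023888621656974474
[ 0.72672235 -0.29152039  0.025     ] 0.16495103596354066 0.12377457848532059
[ 0.74611676 -0.31992469  0.025     ] 0.19582613933233461 0.10861952823360474
[[ 0.464  0.002 -0.886]
 [ 0.886 -0.001  0.464]
 [ 0.    -1.    -0.003]]
```

View pics/w2c.png

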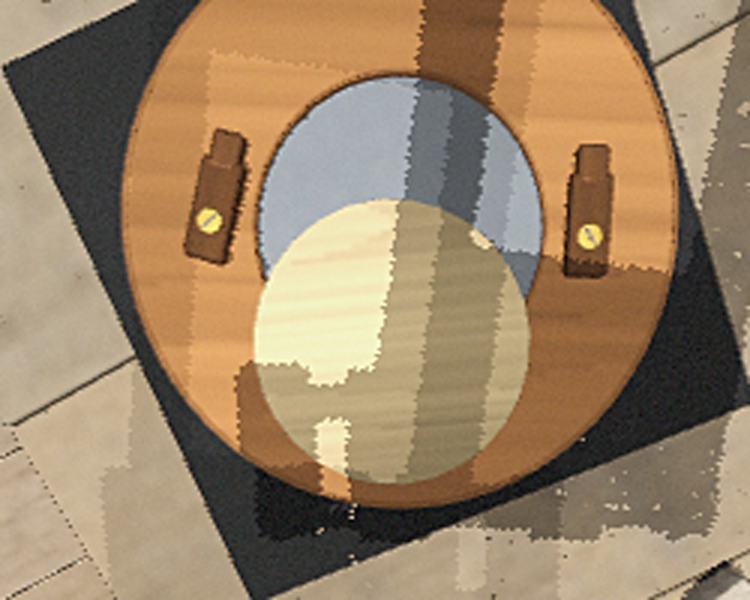

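```bash
python3 -m creep '[[[0,0,-0.035,-1,-2,-35,0.43],[0,0,-0.035,-1,-2,-70,0.43],[0,0,-0.035,-1,-2,-105,0.43],[0,0,-0.035,-1,-2,-140,0.43],[0,0,-0.035,-1,-2,-170,0.43],[0,0,-0.035,-1,-2,-185,0.43],[0,0,-0.035,-1,-2,-190,0.43],[0,0,-0.035,-1,-2,-190,0.43],[0,0,-0.035,-1,-2,-190,0.43],[0,0,-0.035,-1,-2,-190,0.43]]]'
python3 - <<'E'
from h import *
K=sensors.observe
print(K()['ee_pos'])
for n in ('side','wrist'):
    im=snapshot(n); print(K()['ee_pos'],K()['wrist_force'])
    cv2.imwrite(f'pics/{n}3.png',im if n=='wrist' else cv2.resize(im[230:330,250:410],None,fx=5,fy=5,interpolation=cv2.INTER_CUBIC))
E
```

```text
time: 5.15
ee_pos: [0.6212, -0.3741, 0.034]
ee_rot: [0.614, 0.357, -0.354, -0.609]
wrist_force: [-0.3, -0.4, 0.0]
gripper_width: 0.0403
[ 0.62120007 -0.37411903  0.03403775]
[ 0.62116334 -0.37410447  0.03395319] [-0.87989402  0.454757    0.76705315]
[ 0.6209519  -0.37392773  0.03354776] [-0.45432066  0.39021507  0.05121599]
```

View pics/wrist3.png

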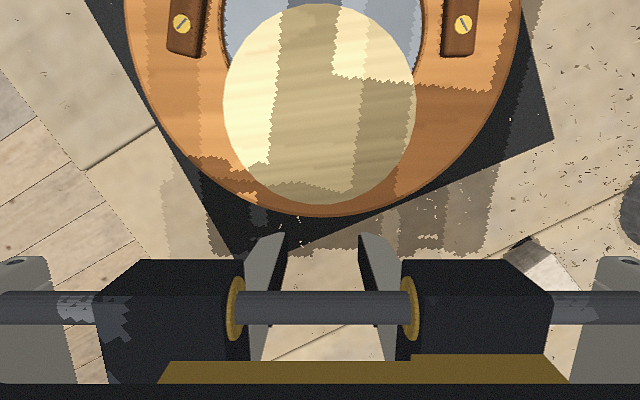

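View pics/side3.png

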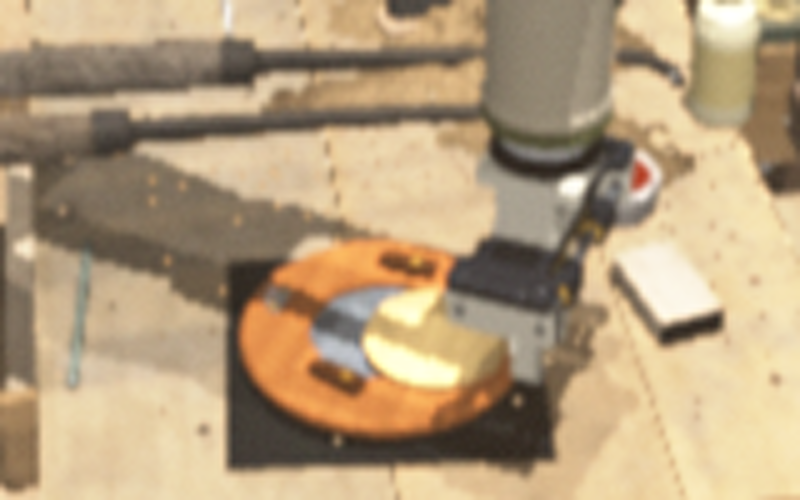

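```bash
python3 -m creep '[[[0,0,0,0,0,-4,0.43],[0,0,0,0,0,-6,0.43],[0,0,0,0,0,-6,0.43],[0,0,0,0,0,-6,0.43]]]'
python3 - <<'E'
from h import *
print(sensors.observe()['ee_pos'])
E
python3 -m creep '[[[0,0,0,-3,2,0,0.43],[0,0,0,-7,4,0,0.43],[0,0,0,-10,6,0,0.43],[0,0,0,-12,7,0,0.43],[0,0,0,-14,8,0,0.43],[0,0,0,-16,9,0,0.43],[0,0,0,-17,10,0,0.43],[0,0,0,-17,10,0,0.43]]]'
```

```text
time: 5.58
ee_pos: [0.6208, -0.3738, 0.0273]
ee_rot: [0.613, 0.357, -0.354, -0.609]
wrist_force: [-0.9, 0.0, -0.7]
gripper_width: 0.04
[ 0.62079252 -0.37379021  0.02729221]
time: 6.25
ee_pos: [0.6036, -0.3637, 0.0274]
ee_rot: [0.613, 0.357, -0.354, -0.609]
wrist_force: [-0.3, -0.1, 0.3]
gripper_width: 0.0401
```

```bash
python3 -m creep '[[[0,0,0,-2,1,0,0.43],[0,0,0,-4,2,0,0.43],[0,0,0,-5,3,0,0.43],[0,0,0,-7,4,0,0.43],[0,0,0,-9,5,0,0.43],[0,0,0,-10,6,0,0.43],[0,0,0,-12,7,0,0.43],[0,0,0,-14,8,0,0.43],[0,0,0,-16,9,0,0.43],[0,0,0,-17,10,0,0.43]]]'
cat > look.py <<'E'
from h import *
import sys
s=sensors.observe(); m=model('wrist'); im=snapshot('wrist'); cv2.imwrite(f'pics/{sys.argv[1]}.png',im)
print(s['time'],s['ee_pos'],s['wrist_force'])
c=np.array([.5222,-.3179]); x=np.array([.870,-.493]);y=np.array([.493,.870])
p=s['ee_pos'][:2]-c; print('tcp in frame',x@p,y@p)
for q,z in {'frame':.003,'panel':.025,'button_a_screw':.036,'button_a_tip':.035}.items():
    for d in spot_point(q,'wrist')[:3]:
        P=back(m,d['pixel'],z); e=P[:2]-c; print(q,round(d['score'],2),np.round(d['pixel']),P.round(4),'frame xy',(x@e).round(4),(y@e).round(4))
E
python3 look.py w4
```

```text
time: 7.08
ee_pos: [0.5863, -0.3536, 0.0274]
ee_rot: [0.613, 0.357, -0.354, -0.609]
wrist_force: [0.7, -1.1, -0.3]
gripper_width: 0.0401
7.0833 [ 0.58632847 -0.35361095  0.02737711] [ 0.67963476 -1.06032496 -0.34733329]
tcp in frame 0.07339727001793783 0.0005468117786876954
panel 0.63 [323. 154.] [ 0.5413 -0.3271  0.025 ] frame xy 0.0211 0.0014
button_a_screw 0.87 [462. 113.] [ 0.5558 -0.2587  0.036 ] frame xy 0.0 0.0681
button_a_tip 0.82 [470.  48.] [ 0.5309 -0.2437  0.035 ] frame xy -0.029 0.0689
```

View pics/w4.png

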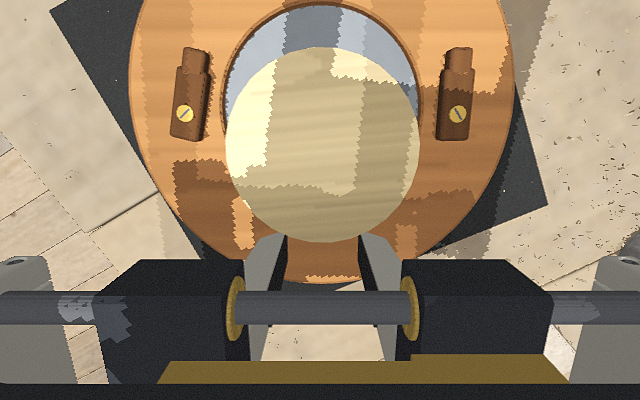

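```bash
python3 -m creep '[[[0,0,0,-2,1,0,0.43],[0,0,0,-3,2,0,0.43],[0,0,0,-4,2,0,0.43],[0,0,0,-6,3,0,0.43],[0,0,0,-7,4,0,0.43],[0,0,0,-8,4,0,0.43],[0,0,0,-9,5,0,0.43],[0,0,0,-10,6,0,0.43],[0,0,0,-11,6,0,0.43],[0,0,0,-12,7,0,0.43]]]'
python3 look.py w5
```

```text
time: 8.17
ee_pos: [0.5746, -0.3468, 0.0275]
ee_rot: [0.613, 0.357, -0.354, -0.609]
wrist_force: [0.2, -0.3, -0.1]
gripper_width: 0.0401
8.1667 [ 0.57458679 -0.34676833  0.02747857] [ 0.19281923 -0.28886747 -0.08815672]
tcp in frame 0.059808593854110595 0.0007112421508666984
panel 0.81 [321. 153.] [ 0.5284 -0.3209  0.025 ] frame xy 0.0069 0.0004
button_a_screw 0.64 [455. 143.] [ 0.5557 -0.2602  0.036 ] frame xy 0.0007 0.0667
button_a_tip 0.84 [465.  82.] [ 0.5322 -0.2445  0.035 ] frame xy -0.0275 0.0687
```

View pics/w5.png

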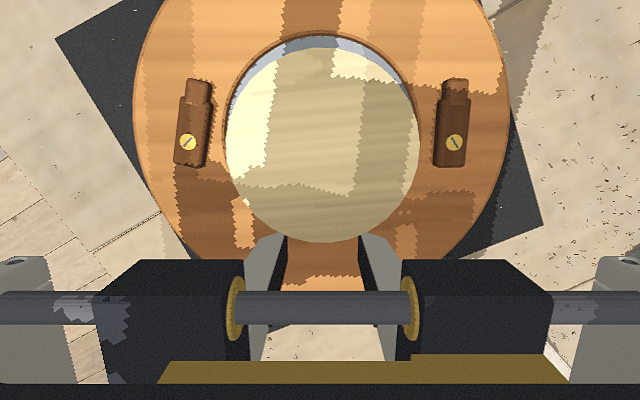

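Sliding nicely; leading edge is now dipped near the far wall (row 45). Pushing the last ~7 mm.

```bash
python3 -m creep '[[[0,0,0,-1,0.5,0,0.43],[0,0,0,-2,1,0,0.43],[0,0,0,-3,1.7,0,0.43],[0,0,0,-4,2.3,0,0.43],[0,0,0,-5,2.8,0,0.43],[0,0,0,-5.5,3.1,0,0.43]]]'
python3 look.py w6
```

```text
time: 8.92
ee_pos: [0.5689, -0.3434, 0.0273]
ee_rot: [0.613, 0.357, -0.355, -0.609]
wrist_force: [-0.0, 0.6, 0.7]
gripper_width: 0.0401
8.9167 [ 0.56885564 -0.34337606  0.02727096] [-0.02771849  0.63727077  0.69869279]
tcp in frame 0.053150105425928656 0.0008370581823563816
panel 0.73 [321. 153.] [ 0.5226 -0.3176  0.025 ] frame xy 0.0002 0.0005
button_a_screw 0.93 [455. 154.] [ 0.5547 -0.2589  0.036 ] frame xy -0.0008 0.0673
button_a_tip 0.83 [463.  95.] [ 0.5312 -0.2445  0.035 ] frame xy -0.0283 0.0683
```

View pics/w6.png

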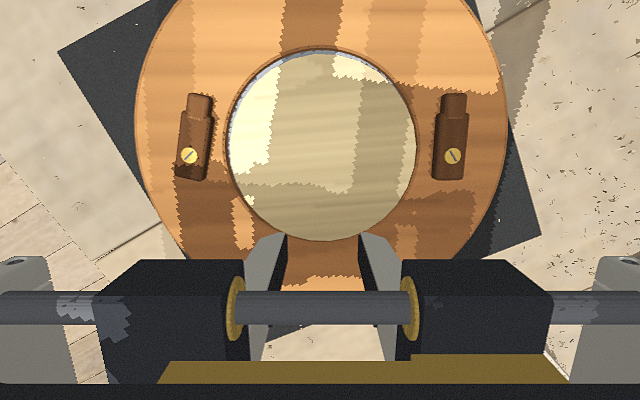

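```bash
python3 -m creep '[[[0,0,0,-0.6,0.3,0,0.43],[0,0,0,-1.2,0.7,0,0.43],[0,0,0,-1.7,1,0,0.43],[0,0,0,-1.7,1,0,0.43]]]'
python3 -m creep '[[[0,0,0,9,-5,0,0.43],[0,0,0,24,-14,10,0.43],[0,0,0,44,-25,40,0.43],[0,0,0,50,-28,80,0.43],[0,0,0,50,-28,90,0.43],[0,0,0,50,-28,90,0.43]]]'
python3 look.py w7; python3 -c "
import cv2
im=cv2.imread('pics/w7.png');cv2.imwrite('pics/w7c.png',cv2.resize(im[0:240,180:460],None,fx=2.5,fy=2.5,interpolation=cv2.INTER_CUBIC))"
```

```text
time: 9.5
ee_pos: [0.5673, -0.3424, 0.0274]
ee_rot: [0.613, 0.357, -0.355, -0.609]
wrist_force: [0.2, 0.3, -0.9]
gripper_width: 0.0401
time: 10.0
ee_pos: [0.6205, -0.3726, 0.1236]
ee_rot: [0.616, 0.358, -0.353, -0.606]
wrist_force: [0.6, -0.3, -0.2]
gripper_width: 0.0398
10.0 [ 0.62049319 -0.37261821  0.12359621] [ 0.62971009 -0.26502217 -0.16553367]
tcp in frame 0.11249114766280977 0.0008537020147429755
frame 0.42 [236.  14.] [ 0.4562 -0.3589  0.003 ] frame xy -0.0372 -0.0682
panel 0.88 [319.  65.] [ 0.5252 -0.3209  0.025 ] frame xy 0.004 -0.0011
panel 0.45 [232.  56.] [ 0.4868 -0.376   0.025 ] frame xy -0.0021 -0.068
button_a_screw 0.86 [411.  55.] [ 0.5542 -0.2594  0.036 ] frame xy -0.001 0.0667
```

View pics/w7c.png

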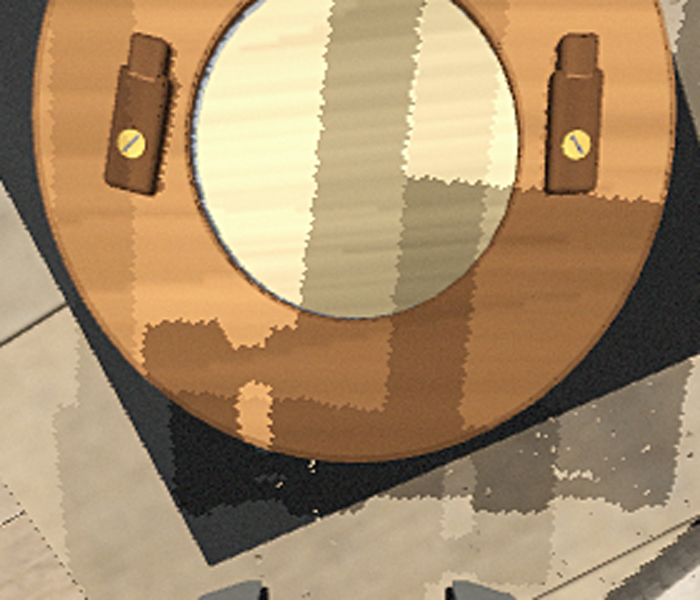

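```bash
python3 -m creep '[[[0,0,0,-15,35,0,0],[0,0,0,-30,70,0,0],[0,0,0,-45,105,0,0],[0,0,0,-60,138,-10,0],[0,0,0,-67,154,-30,0],[0,0,0,-67,154,-60,0],[0,0,0,-67,154,-85,0],[0,0,0,-67,154,-92,0],[0,0,0,-67,154,-94,0],[0,0,0,-67,154,-94,0],[0,0,0,-67,154,-94,0]]]'
python3 look.py w8
```

```text
time: 11.17
ee_pos: [0.5483, -0.2135, 0.0204]
ee_rot: [-0.611, -0.356, 0.355, 0.612]
wrist_force: [-1.4, 7.8, 7.8]
gripper_width: 0.0008
11.1667 [ 0.5482857  -0.21350969  0.02041095] [-1.37441719  7.81141111  7.78498721]
tcp in frame -0.028769865248238085 0.10367981885048433
frame 0.42 [251. 264.] [ 0.543  -0.2627  0.003 ] frame xy -0.0091 0.0583
panel 0.7 [149. 294.] [ 0.523  -0.3142  0.025 ] frame xy -0.0011 0.0036
button_a_screw 0.21 [149. 291.] [ 0.5187 -0.3035  0.036 ] frame xy -0.0101 0.0108
button_a_tip 0.4 [252. 263.] [ 0.5325 -0.2468  0.035 ] frame xy -0.0261 0.067
```

View pics/w8.png

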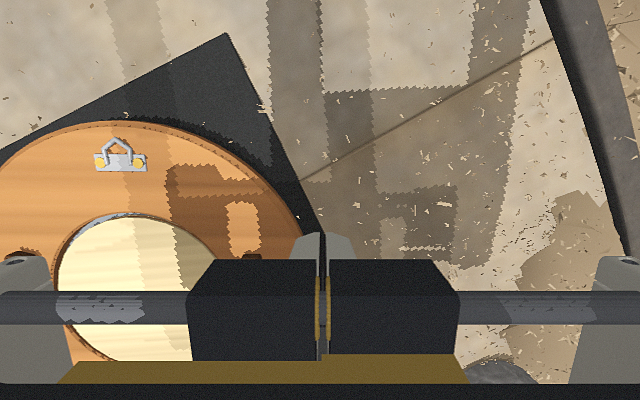

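```bash
python3 -m creep '[[[0,0,0,0,2,6,0],[0,0,0,0,2,12,0],[0,0,0,0,2,12,0],[0,0,0,0,2,12,0]]]'
python3 look.py w9
```

```text
time: 11.75
ee_pos: [0.5486, -0.212, 0.0329]
ee_rot: [-0.611, -0.356, 0.355, 0.611]
wrist_force: [0.2, -1.1, -0.3]
gripper_width: 0.0006
11.75 [ 0.54857614 -0.21199363  0.03287069] [ 0.1729093  -1.13592415 -0.26343932]
tcp in frame -0.029264598750259215 0.10514197475731288
panel 0.87 [158. 284.] [ 0.523  -0.3137  0.025 ] frame xy -0.0014 0.004
button_a_tip 0.64 [255. 254.] [ 0.5331 -0.2469  0.035 ] frame xy -0.0255 0.0671
```

View pics/w9.png

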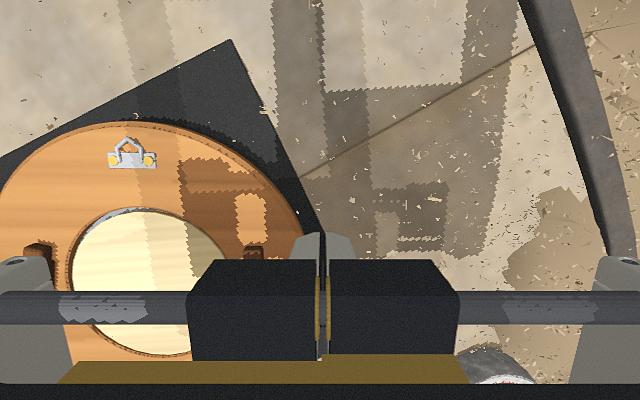

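```bash
python3 -m creep '[[[0,0,0,6,-3,-2,0],[0,0,0,6,-3,-4,0],[0,0,0,4,-7,-4,0],[0,0,0,2,-10,-4,0],[0,0,0,0,-14,-4,0],[0,0,0,-2,-17,-4,0],[0,0,0,-4,-21,-4,0],[0,0,0,-6,-24,-4,0]]]'
python3 look.py w10
```

```text
time: 12.67
ee_pos: [0.5418, -0.2359, 0.0282]
ee_rot: [-0.611, -0.356, 0.355, 0.612]
wrist_force: [-0.8, 3.9, 2.1]
gripper_width: 0.0004
12.6667 [ 0.54182345 -0.23592409  0.02820578] [-0.79614014  3.86807277  2.14814578]
tcp in frame -0.02334171724140486 0.0809933996879818
panel 0.97 [192. 280.] [ 0.5232 -0.3148  0.025 ] frame xy -0.0007 0.0032
panel 0.6 [ 61. 290.] [ 0.4898 -0.3875  0.025 ] frame xy 0.0061 -0.0766
button_a_tip 0.74 [287. 250.] [ 0.5315 -0.2518  0.035 ] frame xy -0.0245 0.0621
```

View pics/w10.png

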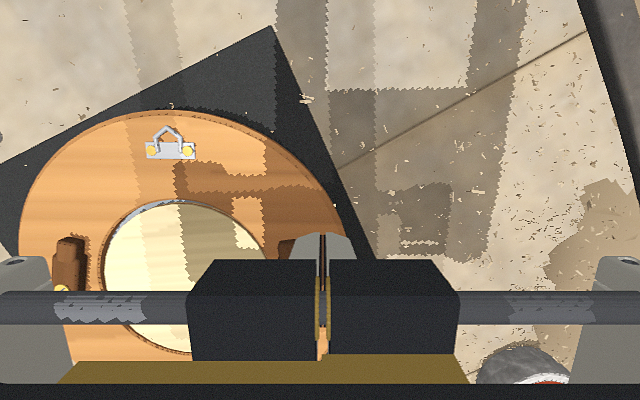

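```bash
python3 -m creep '[[[0,0,0,-1.5,-3,0,0],[0,0,0,-3,-6,0,0],[0,0,0,-5,-9,0,0],[0,0,0,-7,-12,0,0],[0,0,0,-6,-13,0,0],[0,0,0,-4,-14,0,0],[0,0,0,-2,-15,0,0],[0,0,0,0,-16,0,0],[0,0,0,1,-16.5,0,0],[0,0,0,1,-16.5,0,0]]]'
python3 look.py w11
```

```text
time: 13.75
ee_pos: [0.5433, -0.2524, 0.028]
ee_rot: [-0.611, -0.356, 0.355, 0.612]
wrist_force: [-3.0, 1.0, 0.8]
gripper_width: 0.0007
13.75 [ 0.54325822 -0.25240984  0.02804234] [-2.95985168  0.97465414  0.84796871]
tcp in frame -0.01396600218618272 0.06735814336519426
frame 0.57 [534. 368.] [ 0.7145 -0.1696  0.003 ] frame xy 0.0941 0.2238
panel 0.86 [212. 271.] [ 0.526  -0.3172  0.025 ] frame xy 0.003 0.0025
panel 0.3 [ 84. 276.] [ 0.4908 -0.3859  0.025 ] frame xy 0.0062 -0.0746
button_a_screw 0.61 [537. 372.] [ 0.6773 -0.177   0.036 ] frame xy 0.0655 0.199
button_a_tip 0.53 [276. 266.] [ 0.5384 -0.2787  0.035 ] frame xy -0.0052 0.0421
```

View pics/w11.png

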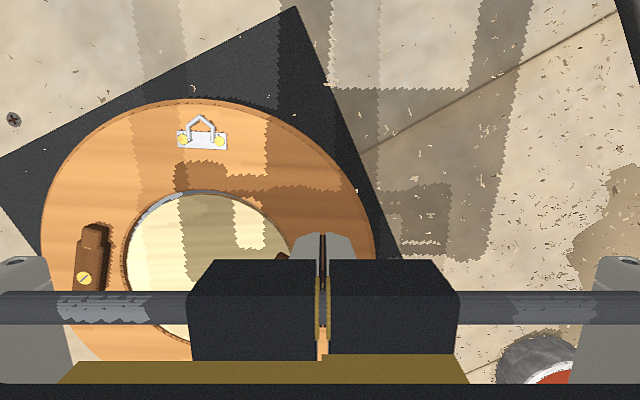

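```bash
python3 -m creep '[[[0,0,0,1.5,-1,0,0],[0,0,0,3,-1.5,0,0],[0,0,0,3,-1.5,0,0],[0,0,0,-3,2,2,0],[0,0,0,-7,4,20,0],[0,0,0,-7,4,55,0],[0,0,0,-12,-5,70,0],[0,0,0,-29,-37,70,0],[0,0,0,-46,-67,70,0],[0,0,0,-63,-97,70,0],[0,0,0,-80,-125,70,0],[0,0,0,-91,-145,68,0],[0,0,0,-91,-145,66,0],[0,0,0,-91,-145,66,0],[0,0,0,-91,-145,66,0]]]'
python3 look.py w12
```

```text
time: 15.25
ee_pos: [0.4526, -0.3969, 0.0943]
ee_rot: [-0.611, -0.356, 0.355, 0.612]
wrist_force: [-0.1, 0.3, 0.5]
gripper_width: 0.0
15.25 [ 0.45259294 -0.3968561   0.09429858] [-0.14622731  0.32957562  0.50041188]
tcp in frame -0.021632785432822876 -0.10300809318878815
panel 0.66 [447. 242.] [ 0.5255 -0.3218  0.025 ] frame xy 0.0048 -0.0018
button_a_screw 0.95 [539. 255.] [ 0.565 -0.266  0.036] frame xy 0.0116 0.0663
button_a_screw 0.58 [380. 207.] [ 0.4687 -0.3558  0.036 ] frame xy -0.0279 -0.0594
button_a_tip 0.98 [510. 240.] [ 0.5419 -0.2806  0.035 ] frame xy -0.0013 0.0422
```

View pics/w12.png

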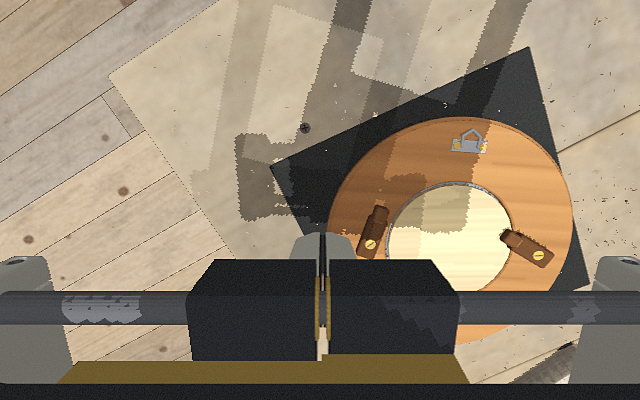

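```bash
python3 -m creep '[[[0,0,0,0,0,-30,0],[0,0,0,0,0,-55,0],[0,0,0,0,0,-63,0],[0,0,0,0,0,-65.5,0],[0,0,0,0,0,-65.5,0],[0,0,0,0,0,-65.5,0]]]'
python3 - <<'E'
from h import *
c=np.array([.5222,-.3179]); x=np.array([.870,-.493]);y=np.array([.493,.870])
s=sensors.observe();print(s['time'],s['ee_pos'],s['wrist_force'])
E
```

```text
time: 16.0
ee_pos: [0.4538, -0.397, 0.0303]
ee_rot: [0.611, 0.357, -0.355, -0.611]
wrist_force: [0.6, -0.2, 1.2]
gripper_width: 0.0003
16.0 [ 0.45383236 -0.39699992  0.03027933] [ 0.59627749 -0.22445512  1.18778476]
```

```bash
python3 -m creep '[[[0,0,0,2,3.5,-1,0],[0,0,0,4,7,-1,0],[0,0,0,6,10.5,-1,0],[0,0,0,8,14,-1,0],[0,0,0,10,17.5,-1,0],[0,0,0,12,21,-1,0],[0,0,0,14,24.5,-1,0],[0,0,0,16,28,-1,0],[0,0,0,18,31,-1,0],[0,0,0,19.5,30,-1,0],[0,0,0,21,29,-1,0],[0,0,0,23,28,-1,0],[0,0,0,25,27,-1,0],[0,0,0,27,26,-1,0],[0,0,0,29,25,-1,0],[0,0,0,29,25,-1,0]]]'
python3 look.py w13
```

```text
time: 17.33
ee_pos: [0.4828, -0.3711, 0.0288]
ee_rot: [-0.61, -0.357, 0.355, 0.611]
wrist_force: [-2.2, 3.4, 0.5]
gripper_width: 0.0003
17.3333 [ 0.48275924 -0.37113937  0.0288083 ] [-2.23684906  3.42261649  0.45128293]
tcp in frame -0.00806645070444811 -0.06576254230679522
panel 0.55 [425. 272.] [ 0.5286 -0.3263  0.025 ] frame xy 0.0097 -0.0041
button_a_tip 0.96 [508. 267.] [ 0.543  -0.2848  0.035 ] frame xy 0.0017 0.0391
```

View pics/w13.png

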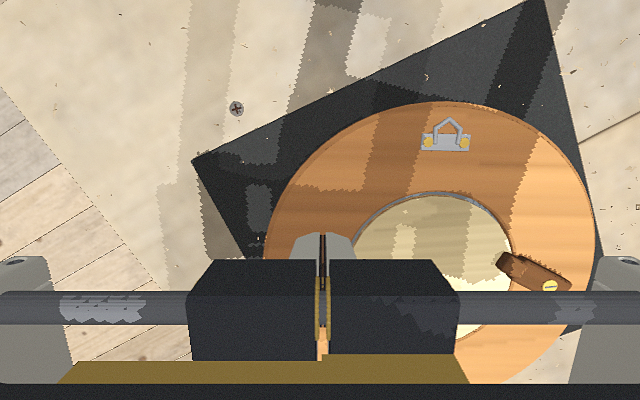

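```bash
python3 -m creep '[[[0,0,0,-4,2,1,0],[0,0,0,-7,4,10,0],[0,0,0,-7,4,40,0],[0,0,0,-7,4,80,0],[0,0,0,20,4,100,0],[0,0,0,58,4,110,0],[0,0,0,97,4,120,0],[0,0,0,126,4,125,0],[0,0,0,126,4,125,0],[0,0,0,126,4,125,0],[0,0,0,126,4,125,0]]]'
python3 look.py w14; python3 -c "
import cv2
im=cv2.imread('pics/w14.png');cv2.imwrite('pics/w14c.png',cv2.resize(im[0:240,180:460],None,fx=2.5,fy=2.5,interpolation=cv2.INTER_CUBIC))"
```

```text
time: 18.5
ee_pos: [0.6081, -0.3678, 0.1541]
ee_rot: [0.611, 0.357, -0.355, -0.611]
wrist_force: [0.2, 0.6, 0.1]
gripper_width: 0.0008
18.5 [ 0.60808933 -0.36777491  0.15412222] [0.15297365 0.61804291 0.1396255 ]
tcp in frame 0.09931204261713224 -0.0010477321713439833
panel 0.67 [321. 101.] [ 0.5339 -0.3267  0.025 ] frame xy 0.0145 -0.0019
button_a_screw 0.84 [400.  99.] [ 0.5667 -0.2667  0.036 ] frame xy 0.0135 0.0665
button_a_tip 0.59 [372.  85.] [ 0.5444 -0.2825  0.035 ] frame xy 0.0019 0.0417
```

View pics/w14c.png

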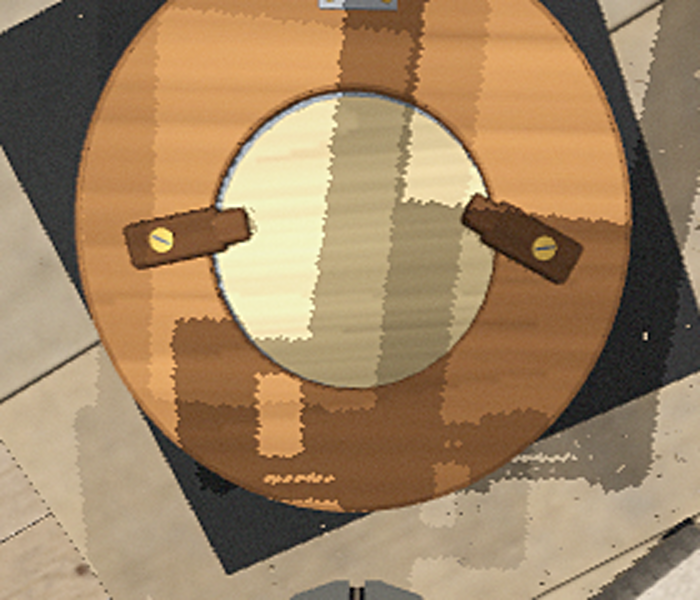

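Run:
```python
from h import *
m=model('wrist')
a=back(m,(397.6,99.2),.036);b=back(m,(244.4,96),.036);ta=back(m,(368,84),.035);tb=back(m,(279.2,89.6),.035)
c=((a+b)/2)[:2]; y=(a-b)[:2]; print(np.linalg.norm(y)); y/=np.linalg.norm(y); x=np.array([y[1],-y[0]])
print('c',c,'x',x, 'moved',c-[.5222,-.3179])
for p in (ta,tb): e=p[:2]-c; print(x@e,y@e,np.linalg.norm(e))
for n,(p,s) in dict(a=(ta,a),b=(tb,b)).items():
    e=(p-s)[:2]; print(n,np.degrees(np.arctan2(y@e,x@e)),np.linalg.norm(e))
s=sensors.observe(); e=s['ee_pos'][:2]-c; print('tcp',s['ee_pos'],x@e,y@e)
```

```text
0.1319314475975899
c [ 0.53190012 -0.32550226] x [ 0.85973999 -0.51073198] moved [ 0.00970012 -0.00760226]
-0.011909930419106476 0.03985603064401706 0.04159747133282004
-0.005869789347639686 -0.03610786396254533 0.03658185707319059
a -114.52008921799796 0.028697778994629716
b 101.12200620833083 0.030429364452561176
tcp [ 0.60759318 -0.36804653  0.15420837] 0.08680506582828637 0.0020818526244167357
```

```bash
python3 -m creep '[[[0,0,0,-25,29,-10,0],[0,0,0,-50,58,-20,0],[0,0,0,-74,86,-40,0],[0,0,0,-82,95,-75,0],[0,0,0,-82,95,-84,0],[0,0,0,-82,95,-84,0],[0,0,0,-82,95,-84,0]]]'
python3 - <<'E'
from h import *
c=np.array([.5319,-.3255]);x=np.array([.860,-.511]);y=np.array([.511,.860])
s=sensors.observe();e=s['ee_pos'][:2]-c;print(x@e,y@e,s['ee_pos'])
cv2.imwrite('pics/w15.png',snapshot('wrist'))
E
```

```text
time: 19.33
ee_pos: [0.5261, -0.274, 0.0711]
ee_rot: [0.611, 0.356, -0.355, -0.611]
wrist_force: [0.3, -1.1, 0.3]
gripper_width: 0.0002
-0.031255822077212406 0.0413138061902274 [ 0.5261355  -0.27403551  0.0710958 ]
```

View pics/w15.png

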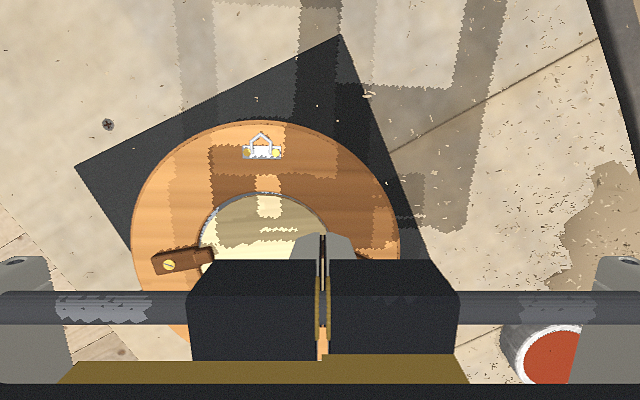

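```bash
python3 -m creep '[[[0,0,0,0,0,-25,0],[0,0,0,0,0,-37,0],[0,0,0,0,0,-41.5,0],[0,0,0,0,0,-41.5,0],[0,0,0,2,-1,-41.5,0],[0,0,0,4,-2.3,-41.5,0],[0,0,0,6,-3.5,-41.5,0],[0,0,0,7.5,-4.4,-41.5,0]]]'
python3 -m creep '[[[0,0,0,1.5,-0.8,0,0],[0,0,0,3,-1.7,0,0],[0,0,0,4.5,-2.6,0,0],[0,0,0,6,-3.5,0,0],[0,0,0,7,-4,0,0]]]'
python3 - <<'E'
from h import *
c=np.array([.5319,-.3255]);x=np.array([.860,-.511]);y=np.array([.511,.860])
s=sensors.observe();e=s['ee_pos'][:2]-c;print(x@e,y@e,s['ee_pos'])
E
```

```text
time: 20.05
ee_pos: [0.5348, -0.2798, 0.0315]
ee_rot: [0.612, 0.357, -0.355, -0.61]
wrist_force: [-5.2, -1.3, 2.3]
gripper_width: -0.0
time: 20.47
ee_pos: [0.5419, -0.2842, 0.0316]
ee_rot: [0.613, 0.356, -0.355, -0.61]
wrist_force: [-4.3, -1.2, 0.6]
gripper_width: 0.0004
-0.012503536441414845 0.04066473192628577 [ 0.54191941 -0.28416882  0.03163708]
```

```bash
python3 -m creep '[[[0,0,0,-4,2,1,0],[0,0,0,-9,5,8,0],[0,0,0,-9,5,40,0],[0,0,0,-9,5,80,0],[0,0,0,15,-20,110,0],[0,0,0,40,-50,122,0],[0,0,0,62,-80,122,0],[0,0,0,74,-92,122,0],[0,0,0,74,-92,122,0],[0,0,0,74,-92,122,0]]]'
python3 look.py w16; python3 -c "
import cv2
im=cv2.imread('pics/w16.png');cv2.imwrite('pics/w16c.png',cv2.resize(im[0:240,180:460],None,fx=2.5,fy=2.5,interpolation=cv2.INTER_CUBIC))"
```

```text
time: 21.3
ee_pos: [0.6161, -0.3761, 0.1536]
ee_rot: [0.613, 0.357, -0.354, -0.61]
wrist_force: [-0.8, -0.0, 0.6]
gripper_width: 0.0005
21.3 [ 0.61611165 -0.37612968  0.15357883] [-0.75007603 -0.00538811  0.56226746]
tcp in frame 0.11041037197665178 -0.004361377677732113
frame 0.26 [404.  86.] [ 0.5698 -0.2593  0.003 ] frame xy 0.0125 0.0744
panel 0.87 [325.  92.] [ 0.5375 -0.328   0.025 ] frame xy 0.0183 -0.0013
button_a_screw 0.74 [407.  91.] [ 0.572  -0.2677  0.036 ] frame xy 0.0186 0.0683
button_a_screw 0.62 [378.  92.] [ 0.5603 -0.2895  0.036 ] frame xy 0.0192 0.0435
button_a_tip 0.84 [374.  90.] [ 0.5582 -0.2912  0.035 ] frame xy 0.0181 0.0409
```

View pics/w16c.png

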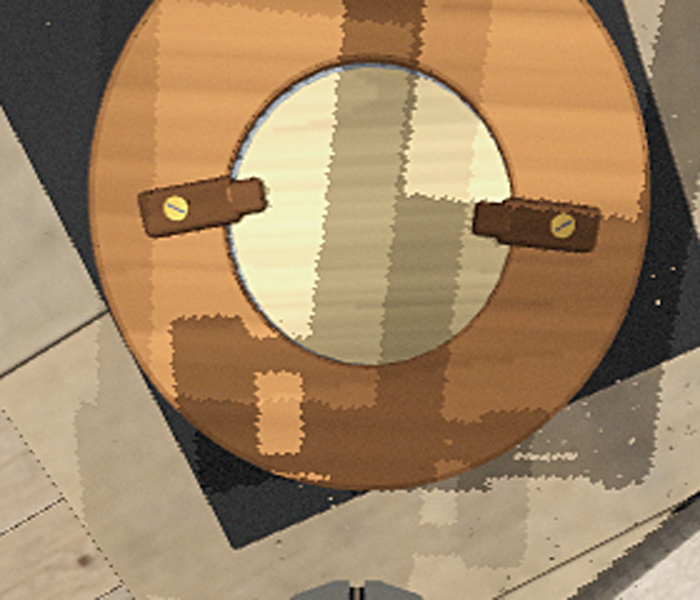

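Run:
```python
from h import *
m=model('wrist'); f=lambda u,v,z: back(m,(180+u/2.5,v/2.5),z)
a=f(563,226,.036);b=f(176,208,.036);ta=f(474,218,.035);tb=f(264,195,.035)
c=((a+b)/2)[:2]; print(np.linalg.norm(a-b),'moved',(c-[.5222,-.3179]),[np.linalg.norm(t[:2]-c) for t in (ta,tb)])
# panel edge top circle (z .024) and rim (z .025): fit panel
im=cv2.imread('pics/w16.png'); hsv=cv2.cvtColor(im,cv2.COLOR_BGR2HSV)
E_=np.array([(235,190),(262,130),(310,82),(400,66),(470,115),(508,175),(500,270),(450,340),(365,365),(280,330),(240,270)])
P=np.array([f(u,v,.024)[:2] for u,v in E_]); A=np.c_[2*P,np.ones(len(P))]; q=np.linalg.lstsq(A,(P**2).sum(1),rcond=None)[0]
print('circle',q[:2]-c,np.sqrt(q[2]+q[:2]@q[:2]))
s=snapshot('side'); cv2.imwrite('pics/s17.png',cv2.resize(s[240:320,270:390],None,fx=6,fy=6,interpolation=cv2.INTER_CUBIC))
```

```text
0.13208680710357043 moved [ 0.01326517 -0.00564338] [np.float64(0.035587596773685524), np.float64(0.036748709761801)]
circle [0.00143949 0.00011063] 0.049844935285045536
```

View pics/s17.png

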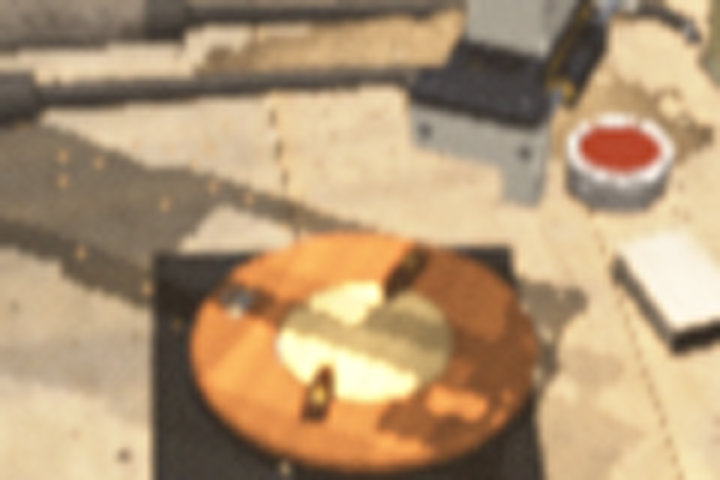

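All checks agree: the panel is seated and centred within 1.5 mm, both tips are about 36 mm from the middle, the frame has moved about 14 mm, and the gripper is clear.

```bash
python3 -c "
from station import *
s=sensors.observe();print(s['time'],s['wrist_force']);print(job.hand_in())"
```

```text
21.6 [ 0.46754269  0.15526664 -0.61840664]
the job is handed in; nothing more can be done
None
```

I nudged the panel flat across the rim with the parted fingertips until it dropped into the rebate. I then pushed button a and button b round over its edge with the shut fingertips, gave button a a second nudge, and handed in at 21.6 s. No verdict was reported.

| Last check | Measured | Limit |
|---|---|---|
| Panel centre from the frame's middle | about 1.4 mm | 4 mm |
| Button a tip from the middle | 35.6 mm | 44 mm |
| Button b tip from the middle | 36.7 mm | 44 mm |
| Frame moved from its start | about 14 mm | 30 mm |

- **Panel height:** I judged the panel flat by eye from the even gap round its edge; I did not measure its height or tilt.
- **End state:** The gripper was clear of everything. The tin and sanding block looked undisturbed. I did not re-measure the bystanders, but the screwdriver and pencil were never near the moves.

Three things went less than cleanly:
- **Descent too low:** Beside button a, the fingertips came down about 8 mm lower than planned and pressed the frame's edge with about 11 N before I lifted them.
- **Button a short:** The first push left button a's tip at about 41.6 mm, inside the limit but close, so I nudged it again.
- **Frame slid:** The button pushes slid the loose frame, which is most of the 14 mm above. The networks' rougher readings put the shift as high as about 18 mm.

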